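# Load the ring carrier into the engraver through its sprung flap

### The job

Load the ring carrier into the ring engraver: take the carrier that has the ring on a mandrel in its window out of the stand, feed it nose down through the sprung two-leaf flap in the machine's top, and push it on past the flap until it bears on the sprung depth stop inside, then draw the fingers out so that the flap closes over it. The stop is clamped at another height for every job and cannot be seen, so feel for it and press it only lightly; leave the other carrier in the stand and the things round about where they are.

Things in the scene. Friction and masses are not known exactly. Their poses are not given: they have to be found in the camera images.
- engraver: Ring engraver: fixed grey desktop machine, 200 x 200 mm, origin at the centre of its underside, x to its rear, y to its left. Its aluminium deck is 140 mm above the bench; a cover on the deck's rear, 165 mm high, begins 75 mm behind the port's centre; low keys on the deck's right.
- port (a point): Centre of the loading port in the deck, at the top of its black bezel, 143 mm above the bench. Opening 36 mm (x, to the machine's rear) by 50 mm (y, to its left); z up. Its walls go straight down as a chute; from 26 mm down the rear wall stands 2.5 mm closer. The flap lies 2.5 mm below this point. Closed fingertips may follow the carrier in.
- flap_front (a joint): Front leaf of the sprung two-leaf flap that fills the port: steel, 16.5 x 48 x 2 mm, hinged on the port's front (-x) long side; rad, 0 = shut, grows to 1.5 as it swings down. Its spring gives 1 N at the free edge when shut, 2.3 N when open. The flap can shut once the carrier's top is 22 mm below the bezel's top and the fingers are out.
- flap_rear (a joint): Rear leaf of the flap, the mirror image of the front one, hinged on the port's rear (+x) long side; rad, 0 = shut, grows to 1.5 as it swings down.
- hold_down (a point): In the chute, 50 mm below the bezel on the front (-x) side: a sprung round bar presses the carrier against the rear wall. It holds the carrier wherever that is let go, so the carrier must be pushed all the way: expect 1 to 12 N of drag, varying from start to start and along the way.
- chute_floor (a point): Chute floor under the port's centre. Above it is the sprung depth stop, set out of sight at any height such that a carrier just touching it has its top 24 to 38 mm below the bezel's top. The plunger yields at 3 N, then 1 mm for every 6 N; a push of 4 to 8 N above the drag is right, over 15 N on the stop spoils its setting.
- ring_carrier_center (a point): Centre of the carrier to load: upright aluminium frame, 28 (x) by 46 (y) by 74 mm high (z up), 0.12 to 0.2 kg, its see-through window holding a brass ring on a cross mandrel. The top 22 mm is solid, its 28 mm wide ends (46 mm apart) are grooved to grip; the nose (lower end) tapers over 6 mm. Fits the port either way round, its x along the port's x.
- disc_carrier_center (a point): Centre of the other carrier: same outer size, but its window is closed by a web that holds a flat brass disc. It stays in the stand.
- stand: Fixed wooden block, 136 (x) by 82 (y) by 30 mm, origin at the centre of its underside. Two pockets 22 mm deep, at x = -32 and +32 mm, hold the carriers upright, undersides 8 mm above the bench, with 1.5 mm play all round; which carrier is in which pocket varies.
- loupe: Bystander: black eyeglass loupe, 35 mm across, 20 mm high, origin under its centre.
- parts_tin: Bystander: round lidded parts tin, 46 mm across, 18 mm high, origin under its centre.
- pliers: Bystander: black-handled pliers lying flat, 132 mm long, 43 mm wide, 12 mm high, origin under the middle.

How it is judged:
On the way, in this order (a step that is already met when the one before it is completed fails the run):
1. the ring carrier is lifted clear of the stand (height (world z) of ring_carrier_center above 0.1 m), for 0.2 s.
2. its nose has pushed both leaves of the flap open and is in the chute (value of joint each of flap_front, flap_rear above 0.6 rad and horizontal distance between ring_carrier_center and port below 0.015 m and z of ring_carrier_center in the frame of port below 0.022 m), for 0.2 s.
At the end, for the whole second after the job is handed in: The ring carrier is in the engraver's chute with its top more than 22 mm below the bezel, at rest and bearing on the depth stop (contact of at least 0.2 N); both leaves of the flap are shut over it (within 0.1 rad); the disc carrier stands upright in its pocket, within 12 mm of where it was (contact force between ring_carrier and stop_plunger_c0 above 0.2 N and horizontal distance between ring_carrier_center and port below 0.015 m and z of ring_carrier_center in the frame of port below -0.059 m and value of joint each of flap_front, flap_rear below 0.1 rad and linear speed of ring_carrier below 0.01 m/s and distance of disc_carrier_center from where it was at the start of the episode below 0.012 m and angle between disc_carrier_center's own z axis and vertical below 0.2 rad); the robot touches nothing.
It fails at once if the depth stop is pressed with more than 15 N (contact force between ring_carrier and stop_plunger_c0 above 15 N).
It fails at once if the disc carrier is pulled out of the stand (moved more than 25 mm) (distance of disc_carrier_center from where it was at the start of the episode above 0.025 m).
It fails at once if the loupe, parts tin or pliers are moved more than 20 mm (distance of any of loupe, parts_tin, pliers from where it was at the start of the episode above 0.02 m).
It also fails if it takes over 70 s, if anything falls off the work surface, if the arm or the gripper's body presses on something with over 40 N, if the wrist force passes 120 N, or if a joint passes its speed limit or range.

### The arm

A 6-joint arm with a two-finger parallel gripper is mounted at the origin on a cart in front of the work surface, level with it; the furniture and walls round the work are solid. World frame = base frame: x ahead of the robot, y to its left, z up, the work surface at z = 0. Lengths are in m, angles in rad, forces in N, time in s.
With the tool pointing down it reaches from about 0.325 to 0.9 m from the base axis. Payload 3.5 kg.
Tool frame: the origin (TCP) lies at the very end of the fingers, on their centre line; the grasp point (between the pads) lies 19 mm behind it (r.grip_point_offset is the distance from the TCP to the grasp point, in m); z points along the fingers, y is the direction in which the jaws open and shut (so a half turn about z gives the same grasp; the last joint's range is limited). The gripper opens to 85 mm and grips with 20 to 120 N. Pads are 22 mm wide; open, the fingers measure 114 mm over their backs; the gripper's body (76 mm by 85 mm) begins 54 mm behind the grasp point. The pads swing forward as they close: fully open they stand 13 mm farther back than shut.
Start: joints at [1.224, 0.276, -0.026, 1.268, 0, 1.467], TCP at [0.151, 0.607, 0.231] pointing down, gripper open.
Joint ranges: [-3.12, 3.12], [-0.85, 1.88], [-1.08, 1.24], [-1.95, 2.15], [-1.57, 1.53], [-3.14, 3.14]. Speed limits (rad/s): [2.57, 2.57, 3.14, 3.14, 3.14, 3.14].

### API

Orientations are given as a rotation vector (axis times angle).
In Python, from station import r gives the robot as it stands.
- The arm moves only by the tool arm_command, never from a script. Its argument "moves" is a list of rows, each a list of 7 numbers: the opening in per cent of the stroke, from 0 (shut) to 100 (fully open), then the shift along the tool's x, y, z in mm, then the turn, a rotation vector about the tool's x, y, z in degrees. In form: [[fingers, tx, ty, tz, wx, wy, wz], ...]. A call has exactly 5 rows; each row is the pose to reach, as a shift and turn from the pose commanded when the call began, along the tool's axes at that moment; what a row does not reach only later rows make up. A row lasts 1/10 s, in which the tool goes at most 50 mm and 8.59 degrees, less where a joint would pass 70% of its speed; a pose out of reach is approached as far as the arm can. A call with a gripper value outside its range is refused whole. The fingers move at their own pace and stop on an object; the grip force is fixed at half the most. Time passes only in rows, so rows that repeat a pose let the fingers close, or fill a call up. It gives the time, the measured TCP pose, the force and the opening at its end, in the units of the state.
- r.state(): the state, without advancing time (a new reading comes with each control period).
- r.camera(name): name is "scene" or "top"; returns (picture, depth): 384x512x3 uint8, red, green, blue; 384x512 float32, m along the optical axis (not along the pixel's ray), 0 where there is no reading.
- r.camera_info(name): a dict with "K" (3x3 intrinsics, pixels), "pose" (4x4, takes a point from camera to world coordinates). Camera axes: x right, y down, z forward; pixel columns grow to the right and rows downward; lengths in m; the calibration is good to about 2 mm. A picture is of the moment at which its call begins. camera_info takes no time and is no camera call.
- r.hand_in(): hands the job in, once; it reports no verdict.
Trained networks look in the newest picture that a camera, given by its name, has taken for a name from the list of things; names that differ only in an ending like _2 or _b are one class to them, and where a whole thing is asked for, a point or a joint stands for the part that bears it (a point fixed in the world has none). Each returns a list of dicts, best first, with "score" (0 to 1); they miss things now and then, are a little off and sometimes report something else, mostly with a low value. They report only what shows in the picture. A call takes as long as a camera call.
- r.spot_in(camera, target): "box" ([left, top, width, height] in pixels, round what is visible of it).
- r.mark_of(camera, target): "uv" ([column, row] in pixels: a listed point, or the origin of a listed thing).
The state is a dict: "time": time; "qpos": joint angles; "joint_velocities": joint speeds; "joint_efforts": joint torques, N m; "ee_pos": TCP position; "orientation": TCP orientation; "ft_force": force on the tool from outside, world axes, zero at the start; "torque": the same for the moment, N m; "grip_width": finger opening in m.
Only numpy, scipy, OpenCV 4.12 (cv2) and the standard library are available. Lean on these libraries where they do the work, as an engineer would, in place of code of your own. Each camera call takes 0.05 s, during which the arm holds its last target.

## Working session

There is one attempt and no reset: what is moved stays moved. The work goes in short steps, Python scripts to look and compute and a tool call to move; the robot and the scene stay as the last step left them, time stands still between calls to the robot, and variables do not carry over. Pictures are saved under pics/ and viewed, and the job is handed in when it is done.

Besides the shell and the picture viewer there is one more tool, called after "Call:" as a command line: name --pt "numbers of a row" for each row, then --argument value for the rest. arm_command: Moves the arm, as the interface text tells. Its arguments: {"type":"object","properties":{"moves":{"type":"array","items":{"type":"array","items":{"type":"number"}}}},"required":["moves"]}

```bash
ls; mkdir -p pics; cat > h.py <<'E'
import numpy as np, cv2
from station import r
from scipy.spatial.transform import Rotation as R
def pt(cam,uv,depth,n=2):
    i=r.camera_info(cam);K=np.array(i["K"]);P=np.array(i["pose"])
    u,v=uv;a=depth[int(round(v))-n:int(round(v))+n+1,int(round(u))-n:int(round(u))+n+1];a=a[a>0]
    z=np.median(a) if len(a) else np.nan
    return (P@np.r_[np.linalg.inv(K)@[u,v,1]*z,1])[:3]
def ray(cam,uv,zw):
    i=r.camera_info(cam);K=np.array(i["K"]);P=np.array(i["pose"])
    d=P[:3,:3]@np.linalg.inv(K)@[uv[0],uv[1],1];o=P[:3,3]
    return o+d*(zw-o[2])/d[2]
def cloud(cam,depth):
    i=r.camera_info(cam);K=np.array(i["K"]);P=np.array(i["pose"])
    v,u=np.mgrid[:depth.shape[0],:depth.shape[1]]
    p=np.stack([u,v,np.ones_like(u)],-1)@np.linalg.inv(K).T*depth[...,None]
    w=p@P[:3,:3].T+P[:3,3]; w[depth<=0]=np.nan
    return w
def proj(cam,p):
    i=r.camera_info(cam);K=np.array(i["K"]);P=np.linalg.inv(np.array(i["pose"]))
    q=K@(P[:3,:3]@np.array(p)+P[:3,3]);return q[:2]/q[2]
E
python3 - <<'E'
from h import *
for c in("scene","top"):
    im,d=r.camera(c);cv2.imwrite(f"pics/{c}0.png",im[...,::-1]);np.save(f"{c}0.npy",d);np.save(f"{c}0im.npy",im)
    print(c,np.round(r.camera_info(c)["pose"],3).tolist())
    for t in("port","ring_carrier_center","disc_carrier_center","stand","engraver"):
        for m in r.mark_of(c,t)[:2]:print(t,np.round(m["uv"],1),round(m["score"],2),np.round(pt(c,m["uv"],d),3))
s=r.state();print(s)
E
```

```text
pics
scene [[-0.345, -0.747, 0.568, -0.007], [-0.938, 0.269, -0.217, -0.046], [0.01, -0.608, -0.794, 0.888], [0.0, 0.0, 0.0, 1.0]]
port [278.  200.8] 0.89 [ 0.468 -0.291  0.141]
ring_carrier_center [148.  256.4] 0.91 [0.464 0.051 0.074]
disc_carrier_center [144.7 235.6] 0.97 [0.53  0.049 0.066]
disc_carrier_center [279.  201.6] 0.55 [ 0.465 -0.292  0.141]
engraver [269.9 219.5] 0.85 [ 0.423 -0.251  0.141]
top [[0.048, -0.977, 0.208, 0.298], [-0.999, -0.046, 0.015, -0.259], [-0.005, -0.209, -0.978, 1.241], [0.0, 0.0, 0.0, 1.0]]
ring_carrier_center [145.9 214.4] 0.79 [0.464 0.045 0.074]
disc_carrier_center [151.5 185.9] 0.67 [0.537 0.036 0.083]
stand [151.9 203.6] 0.92 [0.492 0.033 0.075]
engraver [279.  207.8] 0.96 [ 0.485 -0.293  0.141]
{'time': 0.6, 'qpos': array([ 1.22360330e+00,  2.76360186e-01, -2.63841217e-02,  1.26799273e+00,
        3.60128615e-06,  1.46742705e+00]), 'joint_velocities': array([ 0.0008895 , -0.00023959, -0.00135548,  0.00060677,  0.00059533,
       -0.00094509]), 'joint_efforts': array([ 3.63243225e-04, -4.45171452e+01,  2.95370257e+01,  1.45786180e-03,
       -1.02504694e-04,  4.92766617e-06]), 'ee_pos': array([0.15087735, 0.60652435, 0.23134554]), 'orientation': array([3.82048258e-01, 3.11826592e+00, 9.20371130e-05]), 'ft_force': array([-0.94583002,  0.36746955, -0.30621753]), 'torque': array([ 0.02670166, -0.02380541, -0.08082195]), 'grip_width': 0.08546199343116292}
```

View pics/scene0.png

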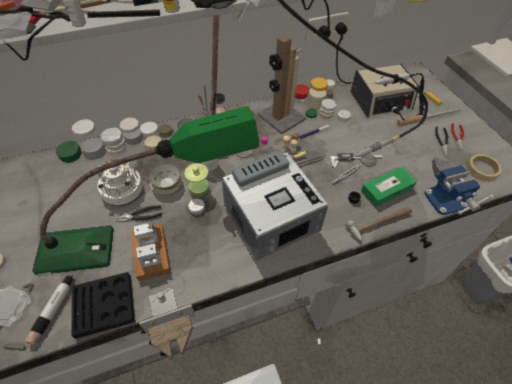

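View pics/top0.png

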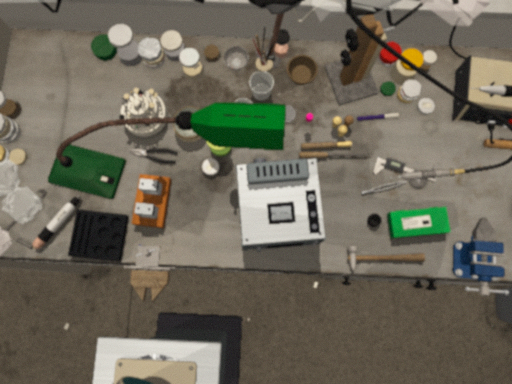

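The scene shows the orange stand with two carriers at about (150,250), the engraver at (275,205) with its port at (278,200), and a green lamp at (215,135). Next I'll crop and measure.

```bash
python3 - <<'E'
from h import *
a=np.load("scene0im.npy");b=np.load("top0im.npy")
c1=cv2.resize(a[205:295,115:185],None,fx=6,fy=6,interpolation=cv2.INTER_CUBIC)
c2=cv2.resize(b[165:240,120:180],None,fx=6,fy=6,interpolation=cv2.INTER_CUBIC)
c3=cv2.resize(a[150:250,215:330],None,fx=5,fy=5,interpolation=cv2.INTER_CUBIC)
c4=cv2.resize(b[150:250,230:330],None,fx=5,fy=5,interpolation=cv2.INTER_CUBIC)
def hs(*l):
    H=max(x.shape[0] for x in l);return np.hstack([np.pad(x,((0,H-x.shape[0]),(0,0),(0,0))) for x in l])
cv2.imwrite("pics/crA.png",hs(c1,c2)[...,::-1]);cv2.imwrite("pics/crB.png",cv2.resize(hs(c3,c4),None,fx=.74,fy=.74)[...,::-1])
for c in("scene","top"):
    d=np.load(f"{c}0.npy");im=np.load(f"{c}0im.npy");w=cloud(c,d)
    X,Y,Z=w[...,0],w[...,1],w[...,2]
    def rect(name,m):
        p=w[m];print(c,name,len(p),cv2.minAreaRect(p[:,:2].astype(np.float32)),np.round(np.median(p,0),4))
    roi=(X>.35)&(X<.65)&(Y>-.05)&(Y<.13)
    rect("carr tops",roi&(Z>.07)&(Z<.09))
    rect("standtop",roi&(Z>.022)&(Z<.036))
    e=(X>.3)&(X<.7)&(Y>-.45)&(Y<-.15)
    rect("deck",e&(Z>.13)&(Z<.147))
    rect("cover",e&(Z>.155)&(Z<.18))
    # obstacles above 0.19 in work zone
    m=(X>.2)&(X<.75)&(Y>-.5)&(Y<.75)&(Z>.1)
    for z0 in np.arange(.1,.7,.05):
        q=m&(Z>=z0)&(Z<z0+.05)
        if q.sum()>5:p=w[q];print(round(z0,2),q.sum(),np.round(p.min(0)[:2],2),np.round(p.max(0)[:2],2))
E
```

```text
scene carr tops 461 ((0.5118662118911743, 0.04987566918134689), (0.046505238860845566, 0.09640319645404816), 85.88023376464844) [0.4914 0.0498 0.0818]
scene standtop 1216 ((0.4637085199356079, 0.07057788968086243), (0.11789653450250626, 0.23332171142101288), 86.76509094238281) [0.4671 0.0584 0.0293]
scene deck 4167 ((0.504041850566864, -0.29221880435943604), (0.20251627266407013, 0.2026689350605011), 7.8636794090271) [ 0.476  -0.2875  0.1407]
scene cover 920 ((0.5739958882331848, -0.26698949933052063), (0.18255767226219177, 0.07979777455329895), 83.34051513671875) [ 0.5684 -0.2788  0.1651]
0.1 5223 [ 0.39 -0.41] [0.75 0.29]
0.15 1600 [ 0.54 -0.36] [0.66 0.24]
0.2 2428 [ 0.62 -0.29] [0.7  0.15]
0.25 1424 [ 0.63 -0.29] [ 0.7  -0.11]
top carr tops 423 ((0.5107331871986389, 0.04827222228050232), (0.04706915095448494, 0.09276966005563736), 86.26811218261719) [0.4937 0.0476 0.0823]
top standtop 1289 ((0.46450507640838623, 0.0692940205335617), (0.12070097029209137, 0.23207679390907288), 86.87225341796875) [0.4894 0.0483 0.0292]
top deck 5259 ((0.5044476389884949, -0.294109046459198), (0.20440757274627686, 0.20058894157409668), 7.69049596786499) [ 0.482  -0.2962  0.1406]
top cover 1275 ((0.5745463967323303, -0.28467857837677), (0.05258764699101448, 0.14973729848861694), 7.555375099182129) [ 0.5725 -0.2845  0.165 ]
0.1 5749 [ 0.39 -0.41] [0.75 0.29]
0.15 1652 [ 0.52 -0.37] [0.66 0.23]
0.2 2316 [ 0.62 -0.3 ] [0.72 0.15]
0.25 2171 [ 0.63 -0.29] [ 0.71 -0.11]
```

View pics/crA.png

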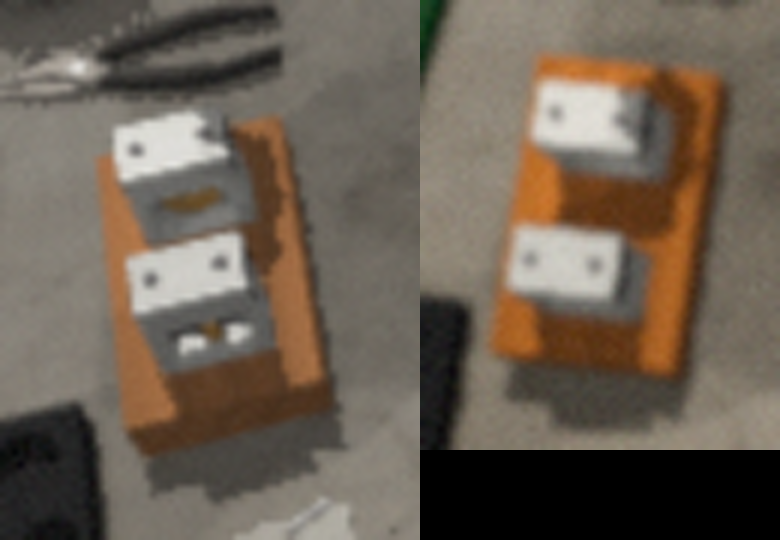

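View pics/crB.png

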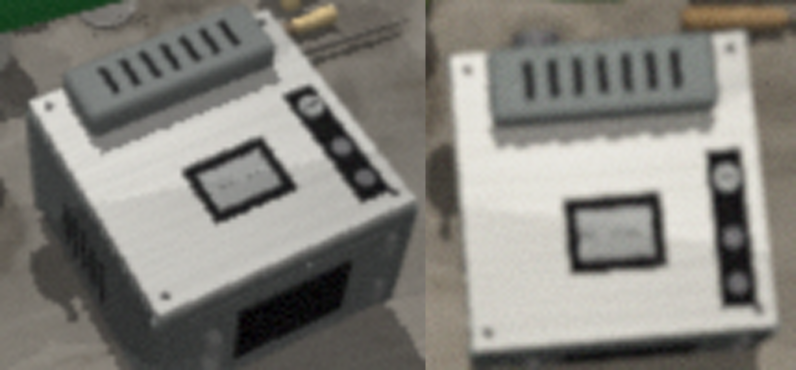

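```bash
python3 - <<'E'
from h import *
for c in("scene","top"):
    d=np.load(f"{c}0.npy");im=np.load(f"{c}0im.npy").astype(int);w=cloud(c,d)
    X,Y,Z=w[...,0],w[...,1],w[...,2];g=im.max(-1);mn=im.min(-1)
    def cc(mask,zw,name,minA,maxA):
        n,l,s,ce=cv2.connectedComponentsWithStats(mask.astype(np.uint8))
        for k in range(1,n):
            if minA<=s[k,4]<=maxA:
                v,u=np.nonzero(l==k)
                # corners of pixels
                p=np.array([ray(c,(a+e,b+f),zw)[:2] for a,b in zip(u,v) for e in(-.35,.35) for f in (-.35,.35)])
                (cx,cy),(a,b),an=cv2.minAreaRect(p.astype(np.float32))
                print(c,name,s[k,4],"uv",np.round(ce[k],1),"mean",np.round(p.mean(0),4),"rect",round(cx,4),round(cy,4),"dim",round(a,4),round(b,4),round(an,1))
    roi=(X>.38)&(X<.6)&(Y>-.02)&(Y<.11)
    cc(roi&(Z>.068)&(mn>120),.082,"top",60,600)
    roi=(X>.41)&(X<.54)&(Y>-.34)&(Y<-.25)
    cc(roi&(g<90)&(Z>.12),.143,"bezel",40,900)
    roi=(X>.3)&(X<.62)&(Y>-.45)&(Y<-.15)&(Z>.13)&(Z<.147)
    p=w[roi];print(c,"deck z",np.median(p[:,2]))
E
```

```text
scene top 162 uv [141.9 229. ] mean [0.5417 0.0505] rect 0.542 0.0485 dim 0.0473 0.0318 87.0
scene top 194 uv [145.5 250.2] mean [0.4782 0.0523] rect 0.4783 0.0519 dim 0.0478 0.0312 85.4
scene bezel 176 uv [279.4 198.4] mean [ 0.4726 -0.2966] rect 0.4734 -0.2966 dim 0.0514 0.0649 7.9
scene deck z 0.14065887798018906
top top 180 uv [146.8 184.2] mean [0.5411 0.049 ] rect 0.5418 0.0481 dim 0.0336 0.0442 2.7Traceback (most recent call last):
  File "<stdin>", line 15, in <module>
  File "<stdin>", line 11, in cc
  File "h.py", line 10, in ray
    i=r.camera_info(cam);K=np.array(i["K"]);P=np.array(i["pose"])
ValueError: time passes only in moves, steps and waits
```

```bash
python3 - <<'E'
s=open('h.py').read().replace('r.camera_info(cam)','ci(cam)')
s=s.replace('def pt','''import functools
@functools.lru_cache(None)
def ci(cam): return r.camera_info(cam)
def pt''',1)
open('h.py','w').write(s)
E
python3 - <<'E'
from h import *
for c in("top",):
    d=np.load(f"{c}0.npy");im=np.load(f"{c}0im.npy").astype(int);w=cloud(c,d)
    X,Y,Z=w[...,0],w[...,1],w[...,2];g=im.max(-1);mn=im.min(-1)
    def cc(mask,zw,name,minA,maxA):
        n,l,s,ce=cv2.connectedComponentsWithStats(mask.astype(np.uint8))
        for k in range(1,n):
            if minA<=s[k,4]<=maxA:
                v,u=np.nonzero(l==k)
                p=np.array([ray(c,(a+e,b+f),zw)[:2] for a,b in zip(u,v) for e in(-.35,.35) for f in (-.35,.35)])
                (cx,cy),(a,b),an=cv2.minAreaRect(p.astype(np.float32))
                print(c,name,s[k,4],"uv",np.round(ce[k],1),"mean",np.round(p.mean(0),4),"rect",round(cx,4),round(cy,4),"dim",round(a,4),round(b,4),round(an,1))
    roi=(X>.38)&(X<.6)&(Y>-.02)&(Y<.11)
    cc(roi&(Z>.068)&(mn>120),.082,"top",60,600)
    roi=(X>.41)&(X<.54)&(Y>-.34)&(Y<-.25)
    cc(roi&(g<90)&(Z>.12),.143,"bezel",40,900)
s=r.state();print(R.from_rotvec(s['orientation']).as_matrix().round(3),s['ee_pos'],s['qpos'])
E
```

```text
top top 180 uv [146.8 184.2] mean [0.5411 0.049 ] rect 0.5418 0.0481 dim 0.0336 0.0442 2.7
top top 197 uv [143.5 208.4] mean [0.4776 0.051 ] rect 0.4776 0.051 dim 0.0474 0.0312 86.3
top bezel 182 uv [281.2 212.6] mean [ 0.4738 -0.2983] rect 0.474 -0.2976 dim 0.0476 0.062 7.1
[[-0.97   0.241  0.   ]
 [ 0.241  0.97   0.   ]
 [-0.     0.    -1.   ]] [0.15087735 0.60652435 0.23134554] [ 1.22360330e+00  2.76360186e-01 -2.63841217e-02  1.26799273e+00
  3.60128615e-06  1.46742705e+00]
```

The front carrier at (0.478, 0.0515) is the ring carrier, because its window is see-through. Stand yaw is about -3.3°. The port is at about (0.474, -0.297), yaw about 7.7°. Next I'll check for obstacles and work out the moves.

```bash
cat > go.py <<'E'
import sys
from h import *
def plan(tgt,yaw):
    s=r.state();Rm=R.from_rotvec(s['orientation'])
    d=Rm.inv().apply(np.array(tgt)-s['ee_pos'])*1e3
    th=np.radians(yaw);x=[-np.cos(th),-np.sin(th),0];y=[-np.sin(th),np.cos(th),0]
    T=R.from_matrix(np.array([x,y,[0,0,-1]]).T)
    w=np.degrees((Rm.inv()*T).as_rotvec())
    print("t",round(s['time'],2),"pos",s['ee_pos'].round(4),"shift mm",d.round(2),"rot deg",w.round(2),"F",s['ft_force'].round(2),"grip",round(s['grip_width'],4))
if __name__=="__main__":
    a=list(map(float,sys.argv[1:]));plan(a[:3],a[3])
E
python3 - <<'E'
from h import *
for c in("scene","top"):
    w=cloud(c,np.load(f"{c}0.npy"));X,Y,Z=w[...,0],w[...,1],w[...,2]
    for y0 in np.arange(-.1,.65,.05):
        m=(Y>=y0)&(Y<y0+.05)&(X>.1)&(X<.62)&(Z>.05)
        if m.sum()>2:print(c,round(y0,2),m.sum(),"x",X[m].min().round(2),X[m].max().round(2),"zmax",Z[m].max().round(3))
E
python3 go.py .478 .0515 .16 -3.3
```

```text
scene 0.0 323 x 0.36 0.56 zmax 0.086
scene 0.05 286 x 0.36 0.56 zmax 0.086
scene 0.25 270 x 0.59 0.62 zmax 0.14
top 0.0 331 x 0.1 0.56 zmax 0.252
top 0.05 209 x 0.36 0.56 zmax 0.088
top 0.2 15 x 0.56 0.62 zmax 0.138
top 0.25 194 x 0.59 0.62 zmax 0.139
t 0.6 pos [0.1509 0.6065 0.2313] shift mm [-451.44 -459.64   71.32] rot deg [  0.     0.   -10.67] F [-0.95  0.37 -0.31] grip 0.0855
```

Call:
arm_command --pt "100 -35 -35 5 0 0 -1" --pt "100 -70 -70 10 0 0 -2" --pt "100 -105 -105 15 0 0 -3" --pt "100 -140 -140 20 0 0 -4" --pt "100 -175 -175 25 0 0 -5"

```text
time: 1.1
ee_pos: [0.2791, 0.3929, 0.2064]
orientation: [0.243, 3.131, 0.001]
ft_force: [1.6, 0.2, 0.3]
grip_width: 0.0856
```

Call:
arm_command --pt "100 -35 -35 10 0 0 -1" --pt "100 -70 -70 15 0 0 -2" --pt "100 -105 -105 20 0 0 -3" --pt "100 -140 -140 25 0 0 -4" --pt "100 -175 -175 30 0 0 -5"

```text
time: 1.6
ee_pos: [0.4251, 0.1926, 0.1766]
orientation: [0.108, 3.138, 0.001]
ft_force: [0.2, 0.7, -0.7]
grip_width: 0.0853
```

```bash
python3 go.py .478 .0515 .12 -3.3
```

```text
t 1.6 pos [0.4251 0.1926 0.1766] shift mm [ -62.34 -137.18   56.61] rot deg [ 0.04  0.07 -0.63] F [ 0.16  0.66 -0.68] grip 0.0853
```

Call:
arm_command --pt "100 -20 -45 15 0 0 -0.6" --pt "100 -40 -90 30 0 0 -0.6" --pt "100 -62 -137 46 0 0 -0.6" --pt "100 -62 -137 56 0 0 -0.6" --pt "100 -62 -137 56 0 0 -0.6"

```text
time: 2.1
ee_pos: [0.4753, 0.0522, 0.1188]
orientation: [-0.097, -3.137, -0.001]
ft_force: [-0.9, -0.0, 0.8]
grip_width: 0.0856
```

```bash
python3 go.py .478 .0515 .06 -3.3; python3 - <<'E'
from h import *
for c in("scene","top"):
    im,d=r.camera(c);p=proj(c,[.478,.0515,.06]);u,v=map(int,p)
    cv2.imwrite(f"pics/{c}1.png",cv2.resize(im[v-60:v+50,u-55:u+55],None,fx=5,fy=5,interpolation=cv2.INTER_CUBIC)[...,::-1])
E
```

```text
t 2.1 pos [0.4753 0.0522 0.1188] shift mm [-2.91 -0.53 58.77] rot deg [ 0.01 -0.2  -0.26] F [-0.9  -0.02  0.76] grip 0.0856
```

View pics/scene1.png

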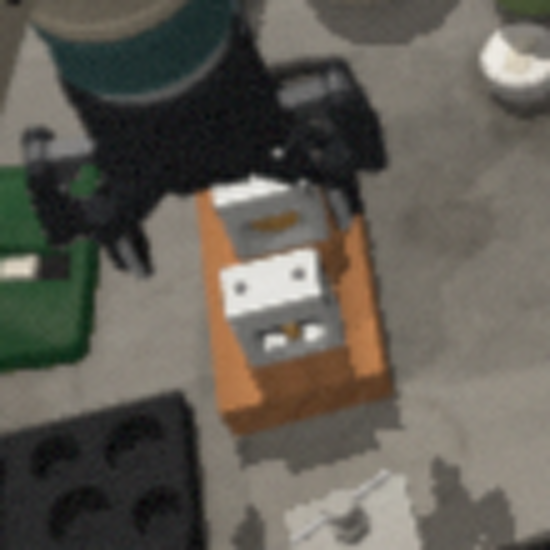

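The open fingers straddle the front carrier, and the ring shows in its window at (292,333). I'll descend, then close.

Call:
arm_command --pt "100 -3 -0.5 15 0 0 0" --pt "100 -3 -0.5 30 0 0 0" --pt "100 -3 -0.5 45 0 0 0" --pt "100 -3 -0.5 59 0 0 0" --pt "100 -3 -0.5 59 0 0 0"

```text
time: 2.7
ee_pos: [0.4775, 0.0545, 0.0605]
orientation: [-0.087, -3.138, -0.001]
ft_force: [-0.4, -0.0, -1.0]
grip_width: 0.0857
```

Call:
arm_command --pt "60 0 0 0 0 0 0" --pt "30 0 0 0 0 0 0" --pt "30 0 0 0 0 0 0" --pt "30 0 0 0 0 0 0" --pt "30 0 0 0 0 0 0"

```text
time: 3.2
ee_pos: [0.4806, 0.0528, 0.0628]
orientation: [0.092, 3.138, 0.001]
ft_force: [-1.3, 0.2, 6.5]
grip_width: 0.0449
```

```bash
python3 go.py .478 .0515 .06 -3.3; python3 - <<'E'
from h import *
for c in("scene","top"):
    im,d=r.camera(c);p=proj(c,[.478,.0515,.06]);u,v=map(int,p)
    cv2.imwrite(f"pics/{c}2.png",cv2.resize(im[v-60:v+50,u-55:u+55],None,fx=5,fy=5,interpolation=cv2.INTER_CUBIC)[...,::-1])
E
```

```text
t 3.2 pos [0.4806 0.0528 0.0628] shift mm [ 2.55 -1.4   2.75] rot deg [ 0.03  0.14 -0.07] F [-1.31  0.15  6.45] grip 0.0449
```

View pics/scene2.png

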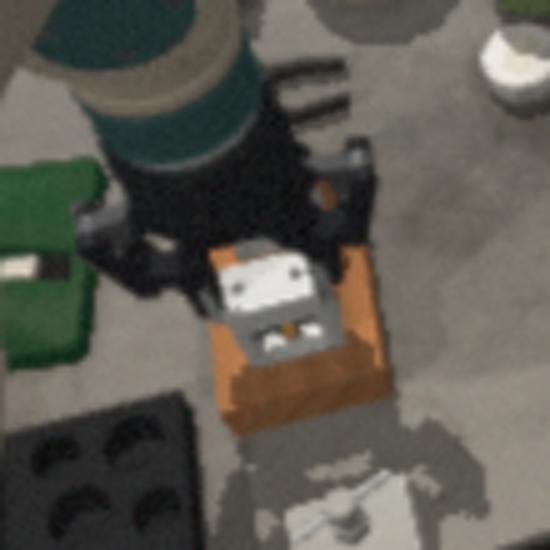

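It has gripped at 45 mm. Now I'll lift.

Call:
arm_command --pt "30 0 0 -10 0 0 0" --pt "30 0 0 -30 0 0 0" --pt "30 0 0 -60 0 0 0" --pt "30 0 0 -90 0 0 0" --pt "30 0 0 -120 0 0 0"

```text
time: 3.8
ee_pos: [0.4788, 0.0526, 0.1827]
orientation: [-0.093, -3.14, -0.0]
ft_force: [0.3, -0.1, -1.3]
grip_width: 0.0447
```

Call:
arm_command --pt "30 0 0 -30 0 0 0" --pt "30 0 0 -55 0 0 0" --pt "30 0 0 -55 0 0 0" --pt "30 0 0 -55 0 0 0" --pt "30 0 0 -55 0 0 0"

```text
time: 4.3
ee_pos: [0.4781, 0.0527, 0.2347]
orientation: [-0.092, -3.137, 0.0]
ft_force: [0.0, -0.2, -1.9]
grip_width: 0.0443
```

```bash
python3 go.py .474 -.297 .235 7.7; python3 - <<'E'
from h import *
for c in("scene","top"):
    im,d=r.camera(c);np.save(c+"3.npy",d);np.save(c+"3im.npy",im);p=proj(c,r.state()['ee_pos']);u,v=map(int,p)
    cv2.imwrite(f"pics/{c}3.png",cv2.resize(im[max(v-60,0):v+60,max(u-60,0):u+60],None,fx=5,fy=5,interpolation=cv2.INTER_CUBIC)[...,::-1])
E
```

```text
t 4.3 pos [0.4781 0.0527 0.2347] shift mm [-1.6520e+01 -3.4929e+02 -2.8000e-01] rot deg [ 1.000e-02 -1.700e-01 -1.108e+01] F [ 0.03 -0.18 -1.94] grip 0.0443
```

View pics/scene3.png

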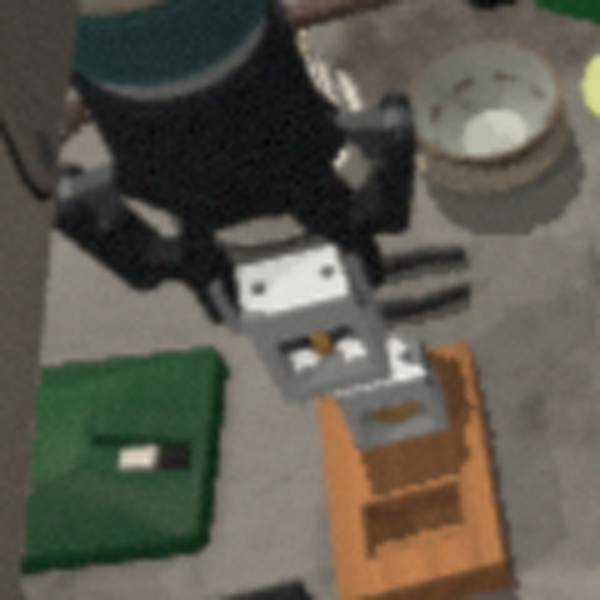

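View pics/top3.png

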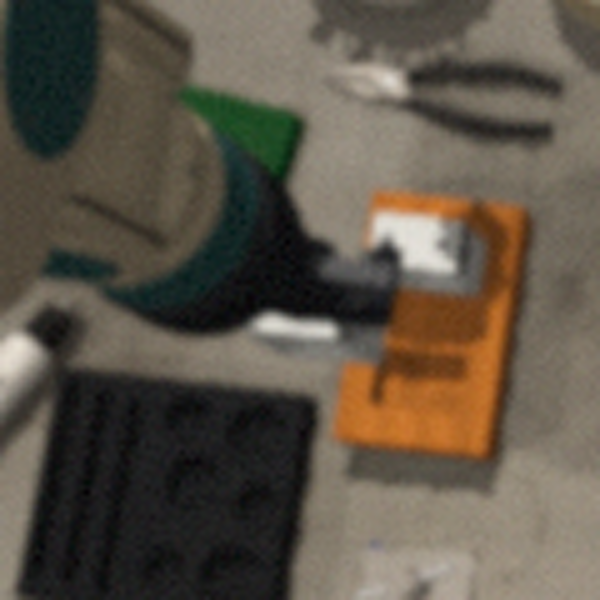

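The ring carrier is held upright (scene crop around (310,320)), and the disc carrier is still in its pocket. Next I'll measure the pose of the carrier in the hand.

```bash
python3 - <<'E'
from h import *
c="scene";d=np.load("scene3.npy");im=np.load("scene3im.npy").astype(int);w=cloud(c,d)
X,Y,Z=w[...,0],w[...,1],w[...,2]
s=r.state();e=s['ee_pos'];print(e)
roi=(abs(X-.478)<.03)&(abs(Y-.052)<.035)&(Z>.235)&(Z<.28)
p=w[roi&(im.min(-1)>130)];print(len(p),np.median(p,0),"top rel tcp",np.median(p[:,2])-e[2])
A=np.c_[p[:,:2]-p[:,:2].mean(0),np.ones(len(p))];print("top plane slope deg",np.degrees(np.linalg.lstsq(A,p[:,2],rcond=None)[0][:2]))
zt=np.median(p[:,2])
v,u=np.nonzero(roi&(im.min(-1)>130))
q=np.array([ray(c,(a+f,b+g),zt)[:2] for a,b in zip(u,v) for f in(-.35,.35) for g in(-.35,.35)]);print(cv2.minAreaRect(q.astype(np.float32)),q.mean(0))
f=(abs(Y-.052)<.03)&(Z>.18)&(Z<.245)&(X<.48)&(X>.43)&(im.min(-1)>60)&(im.max(-1)-im.min(-1)<25)
p=w[f];A=np.c_[p[:,1]-.052,p[:,2]-.22,np.ones(len(p))]
k=np.linalg.lstsq(A,p[:,0],rcond=None)[0];res=p[:,0]-A@k;g=abs(res)<.003
k=np.linalg.lstsq(A[g],p[g,0],rcond=None)[0];print(len(p),g.sum(),"front face x=",k, "yaw",-np.degrees(k[0]),"pitch",np.degrees(k[1]))
E
```

```text
[0.47801015 0.05266407 0.23451092]
226 [0.47499804 0.05341871 0.25447668] top rel tcp 0.01996576316908602
top plane slope deg [-1.16119071 -2.31465333]
((0.476052850484848, 0.05361023545265198), (0.044526614248752594, 0.03067050501704216), 88.1823959350586) [0.47608103 0.05357378]
346 155 front face x= [ 0.01585479 -0.08927707  0.46529622] yaw -0.9084127726319774 pitch -5.115199508270937
```

```bash
python3 - <<'E'
from h import *
c="scene";im=np.load("scene3im.npy").copy()
S=5;e=[.476,.0533,.2545];th=np.radians(-3.3)
Rz=np.array([[np.cos(th),-np.sin(th)],[np.sin(th),np.cos(th)]])
u0,v0=map(int,proj(c,[.478,.0527,.22]));u0-=40;v0-=45
o=cv2.resize(im[v0:v0+90,u0:u0+80],None,fx=6,fy=6,interpolation=cv2.INTER_CUBIC)[...,::-1].copy()
def P(x,y,z):
    q=Rz@[x,y];p=proj(c,[e[0]+q[0],e[1]+q[1],e[2]+z]);return tuple(int(t) for t in np.round((p-[u0,v0]+.5)*6))
def L(a,b,col):cv2.line(o,P(*a),P(*b),col,1)
for z in(0,-.022,-.068):
    k=[(-.014,-.023,z),(-.014,.023,z),(.014,.023,z),(.014,-.023,z)]
    for i in range(4):L(k[i],k[(i+1)%4],(0,0,255) if z==0 else (0,255,0))
for y in(-.023,.023):L((-.014,y,0),(-.014,y,-.068),(255,0,0))
cv2.imwrite("pics/ov3.png",o)
E
```

```text
(no output)
```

View pics/ov3.png

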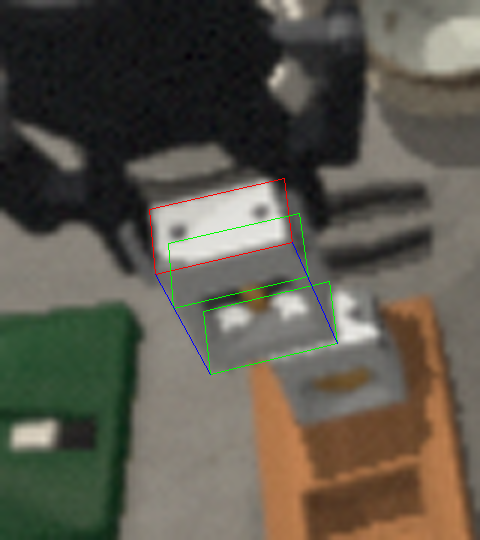

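The upright model (red/green lines) matches the held carrier to within about 1 mm, so there's no tilt. The carrier's centre reads about 2 mm forward of the TCP (towards -x). Now I'll go above the port.

Call:
arm_command --pt "30 -2 -40 0 0 0 -1" --pt "30 -4 -85 0 0 0 -3" --pt "30 -6 -130 0 0 0 -5" --pt "30 -8 -170 0 0 0 -7" --pt "30 -10 -205 0 0 0 -8"

```text
time: 4.9
ee_pos: [0.4763, -0.1542, 0.235]
orientation: [0.127, -3.137, -0.001]
ft_force: [1.4, -0.1, -1.0]
grip_width: 0.0443
```

```bash
python3 go.py .476 -.2975 .225 7.7
```

```text
t 4.9 pos [ 0.4763 -0.1542  0.235 ] shift mm [  11.88 -142.79    9.86] rot deg [ 0.06 -0.11 -3.06] F [ 1.41 -0.09 -1.04] grip 0.0443
```

Call:
arm_command --pt "30 3 -40 0 0 0 -1" --pt "30 7 -85 3 0 0 -2" --pt "30 11 -130 6 0 0 -3" --pt "30 12 -143 10 0 0 -3" --pt "30 12 -143 10 0 0 -3"

```text
time: 5.4
ee_pos: [0.4759, -0.2973, 0.2242]
orientation: [0.204, -3.132, -0.004]
ft_force: [0.0, -0.0, -1.8]
grip_width: 0.0446
```

Call:
arm_command --pt "30 0 0 0 0 0 0" --pt "30 0 0 0 0 0 0" --pt "30 0 0 0 0 0 0" --pt "30 0 0 0 0 0 0" --pt "30 0 0 0 0 0 0"

```text
time: 5.9
ee_pos: [0.4771, -0.2954, 0.2266]
orientation: [-0.211, 3.134, -0.0]
ft_force: [-0.4, -0.5, -1.3]
grip_width: 0.0444
```

```bash
cat > ov.py <<'E'
from h import *
import sys
def ov(tag,car,yaw,port,pyaw,ims):
    out=[]
    for c in("scene","top"):
        im=ims[c]
        u0,v0=map(int,proj(c,[port[0],port[1],.16]));u0-=32;v0-=36
        o=cv2.resize(im[v0:v0+72,u0:u0+64],None,fx=6,fy=6,interpolation=cv2.INTER_CUBIC)[...,::-1].copy()
        def box(cx,cy,z,th,hx,hy,col):
            th=np.radians(th);Rz=np.array([[np.cos(th),-np.sin(th)],[np.sin(th),np.cos(th)]])
            k=[]
            for x,y in((-hx,-hy),(-hx,hy),(hx,hy),(hx,-hy)):
                q=Rz@[x,y];p=proj(c,[cx+q[0],cy+q[1],z]);k.append(np.round((p-[u0,v0]+.5)*6).astype(int))
            cv2.polylines(o,[np.array(k)],True,col,1)
        box(port[0],port[1],.143,pyaw,.018,.025,(0,255,255))
        if car is not None:
            for dz,cl in((0,(0,0,255)),(-.022,(0,255,0)),(-.068,(0,255,0))):box(car[0],car[1],car[2]+dz,yaw,.014,.023,cl)
        out.append(o)
    cv2.imwrite(f"pics/{tag}.png",np.hstack(out))
E
python3 go.py .476 -.2975 .225 7.7
python3 - <<'E'
from ov import *
ims={c:r.camera(c) for c in("scene","top")}
for c in ims:np.save(c+"4.npy",ims[c][1]);np.save(c+"4im.npy",ims[c][0])
ov("ov4",None,0,(.4738,-.297),7.7,{c:np.load(c+"0im.npy") for c in ims})
e=r.state()['ee_pos']
ov("ov5",(e[0]-.002,e[1]+.0005,e[2]+.02),7.7,(.4738,-.297),7.7,{c:ims[c][0] for c in ims})
E
```

```text
t 5.9 pos [ 0.4771 -0.2954  0.2266] shift mm [ 1.37 -1.91  1.63] rot deg [-0.02  0.02 -0.01] F [-0.4  -0.45 -1.35] grip 0.0444
```

View pics/ov4.png

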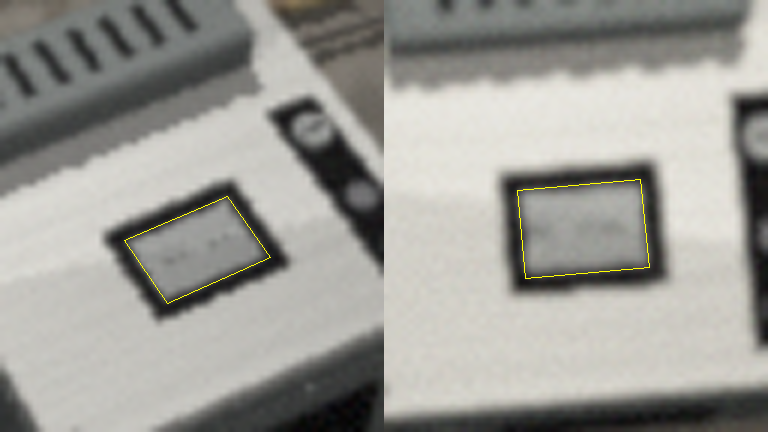

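View pics/ov5.png

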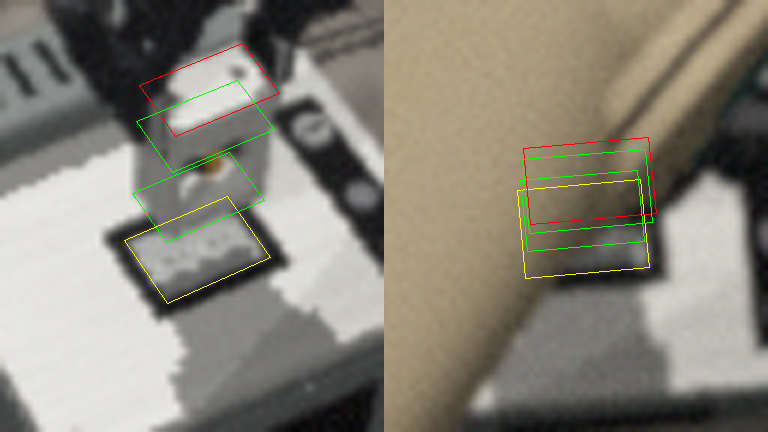

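```bash
python3 - <<'E'
from h import *
c="scene"; im=np.load("scene4im.npy")
port=(.4738,-.297);S=12
u0,v0=map(int,proj(c,[.474,-.297,.18]));u0-=28;v0-=22
out=[]
o=cv2.resize(im[v0:v0+48,u0:u0+50],None,fx=S,fy=S,interpolation=cv2.INTER_CUBIC)[...,::-1].copy()
def box(cx,cy,z,th,hx,hy,col):
    th=np.radians(th);Rz=np.array([[np.cos(th),-np.sin(th)],[np.sin(th),np.cos(th)]]);k=[]
    for x,y in((-hx,-hy),(-hx,hy),(hx,hy),(hx,-hy)):
        q=Rz@[x,y];k.append(np.round((proj(c,[cx+q[0],cy+q[1],z])-[u0,v0]+.5)*S).astype(int))
    cv2.polylines(o,[np.array(k)],True,col,1)
box(*port,.143,7.7,.018,.025,(0,255,255))
for z in(.2455,.2235,.1775):box(.4742,-.2965,z,7.7,.014,.023,(0,0,255))
cv2.imwrite("pics/z4.png",o)
E
```

```text
(no output)
```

View pics/z4.png

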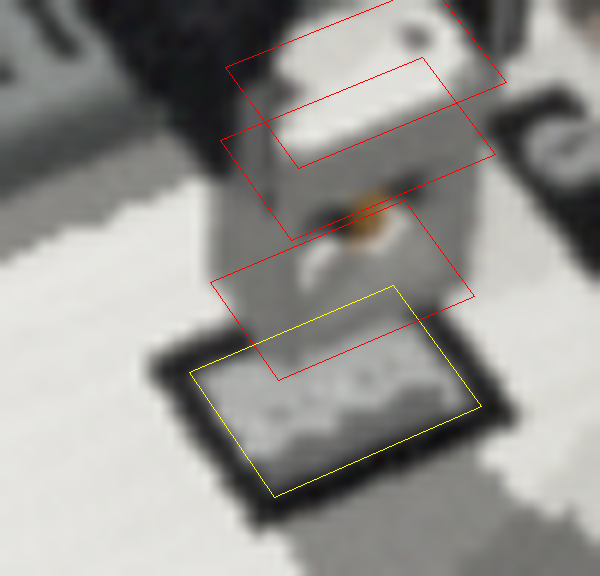

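```bash
python3 - <<'E'
from h import *
c="scene"; im=np.load("scene4im.npy").astype(int);w=cloud(c,np.load("scene4.npy"))
X,Y,Z=w[...,0],w[...,1],w[...,2]
roi=(abs(X-.474)<.04)&(abs(Y+.297)<.04)&(Z>.225)&(Z<.27)
m=roi&(im.min(-1)>120);p=w[m];print(len(p),np.median(p,0))
zt=.2455
for zt in(.2455,np.median(p[:,2])):
    v,u=np.nonzero(m)
    q=np.array([ray(c,(a+f,b+g),zt)[:2] for a,b in zip(u,v) for f in(-.35,.35) for g in(-.35,.35)]);print(zt,cv2.minAreaRect(q.astype(np.float32)),q.mean(0))
th=np.radians(7.7);Rz=np.array([[np.cos(th),-np.sin(th)],[np.sin(th),np.cos(th)]])
f=(abs(X-.474)<.05)&(abs(Y+.297)<.04)&(Z>.155)&(Z<.24)
q=(w[f]-[.4738,-.297,0]);q[:,:2]=q[:,:2]@Rz   # into port frame
for z0 in np.arange(.16,.25,.01):
    s=(q[:,2]>=z0)&(q[:,2]<z0+.01)
    a=q[s];print(round(z0,2),s.sum(),"x pct",np.percentile(a[:,0],[5,25,50]).round(4),"y",np.percentile(a[:,1],[2,98]).round(4))
E
for i in 1 2 3; do python3 go.py .476 -.2975 .225 7.7;done
```

```text
173 [ 0.47320511 -0.2979995   0.24659363]
0.2455 ((0.48363104462623596, -0.30022984743118286), (0.04593795910477638, 0.059856388717889786), 80.70191192626953) [ 0.47476733 -0.29832039]
0.2465936289373113 ((0.4827953279018402, -0.29979726672172546), (0.04585973173379898, 0.05975446105003357), 80.701904296875) [ 0.47394663 -0.29789102]
t 6.0 pos [ 0.477  -0.2957  0.2265] shift mm [ 1.24 -1.64  1.54] rot deg [-0.01  0.01 -0.04] F [ 0.24 -0.54 -1.08] grip 0.0448
t 6.0 pos [ 0.477  -0.2957  0.2265] shift mm [ 1.24 -1.64  1.54] rot deg [-0.01  0.01 -0.04] F [ 0.24 -0.54 -1.08] grip 0.0448
t 6.0 pos [ 0.477  -0.2957  0.2265] shift mm [ 1.24 -1.64  1.54] rot deg [-0.01  0.01 -0.04] F [ 0.24 -0.54 -1.08] grip 0.0448Traceback (most recent call last):
  File "<stdin>", line 15, in <module>
    return _quantile_unchecked(
        a, q, axis, out, overwrite_input, method, keepdims, weights)
    return _ureduce(a,
                    func=_quantile_ureduce_func,
    ...<5 lines>...
                    overwrite_input=overwrite_input,
                    method=method)
    r = func(a, **kwargs)
    result = _quantile(arr,
                       quantiles=q,
    ...<2 lines>...
                       out=out,
                       weights=wgt)
    slices_having_nans = np.isnan(arr[-1, ...])
                                  ~~~^^^^^^^^^
IndexError: index -1 is out of bounds for axis 0 with size 0
```

```bash
python3 - <<'E'
from h import *
c="scene"; im=np.load("scene4im.npy");w=cloud(c,np.load("scene4.npy"))
X,Y,Z=w[...,0],w[...,1],w[...,2]
th=np.radians(7.7);Rz=np.array([[np.cos(th),-np.sin(th)],[np.sin(th),np.cos(th)]])
f=(abs(X-.474)<.06)&(abs(Y+.297)<.05)&(Z>.15)&(Z<.26)
q=(w[f]-[.4738,-.297,0]);q[:,:2]=q[:,:2]@Rz
for z0 in np.arange(.15,.26,.01):
    s=(q[:,2]>=z0)&(q[:,2]<z0+.01)
    a=q[s]
    if len(a)>3:print(round(z0,2),s.sum(),"x pct",np.percentile(a[:,0],[5,25,50]).round(4),"y",np.percentile(a[:,1],[2,98]).round(4))
S=12
u0,v0=map(int,proj(c,[.474,-.297,.18]));u0-=28;v0-=28
o=cv2.resize(im[v0:v0+48,u0:u0+50],None,fx=S,fy=S,interpolation=cv2.INTER_NEAREST)[...,::-1].copy()
for z,y,cl in [(.2465,0,0)]: pass
cv2.imwrite("pics/z5.png",o);print(u0,v0)
for z in(.2465,.2245,.1785,.1725):
  for x,y in((-.014,.023),(-.014,-.023)):
    p=Rz@[x,y]+[.4738,-.297];print(z,y,np.round((proj(c,[*p,z])-[u0,v0]+.5)*S))
E
```

```text
0.17 8 x pct [-0.0118 -0.0108 -0.0101] y [-0.0092  0.0235]
0.18 109 x pct [-0.0122 -0.011  -0.0071] y [-0.0195  0.0243]
0.19 39 x pct [-0.0118 -0.0108 -0.004 ] y [-0.0204  0.0246]
0.2 53 x pct [-0.0121 -0.0095 -0.005 ] y [-0.0214  0.0249]
0.21 36 x pct [-0.0118 -0.0107 -0.0063] y [-0.0199  0.0249]
0.22 32 x pct [-0.0124 -0.0116 -0.0109] y [-0.0191  0.0276]
0.23 61 x pct [-0.0122 -0.0114 -0.0109] y [-0.026   0.0352]
0.24 222 x pct [-0.0115 -0.0075 -0.0024] y [-0.0253  0.0374]
0.25 50 x pct [-0.0078 -0.0063 -0.0031] y [-0.0311  0.0382]
252 160
0.2465 0.023 [301. 238.]
0.2465 -0.023 [510. 151.]
0.2245 0.023 [295. 310.]
0.2245 -0.023 [499. 224.]
0.1785 0.023 [282. 450.]
0.1785 -0.023 [478. 366.]
0.1725 0.023 [280. 468.]
0.1725 -0.023 [475. 384.]
```

View pics/z5.png

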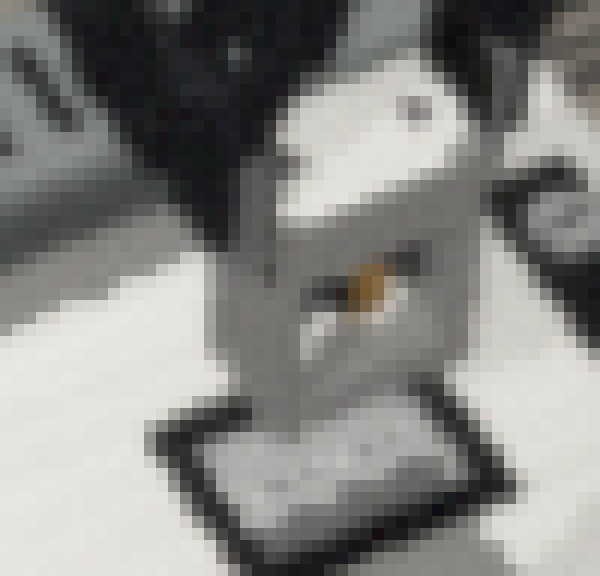

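The depth slices put the carrier about +2.5 mm in x and +2 mm in y off the port centre (port frame). I'll correct that and go down to just above the bezel.

Call:
arm_command --pt "30 2 -2 5 0 0 0" --pt "30 2.2 -2 12 0 0 0" --pt "30 2.2 -2 18 0 0 0" --pt "30 2.2 -2 18 0 0 0" --pt "30 2.2 -2 18 0 0 0"

```text
time: 6.5
ee_pos: [0.4747, -0.2982, 0.2077]
orientation: [0.209, -3.134, -0.001]
ft_force: [-0.8, -0.1, -0.9]
grip_width: 0.0447
```

```bash
python3 go.py .476 -.2975 .225 7.7;python3 - <<'E'
from h import *
c="scene"; im,d=r.camera(c);w=cloud(c,d)
X,Y,Z=w[...,0],w[...,1],w[...,2]
th=np.radians(7.7);Rz=np.array([[np.cos(th),-np.sin(th)],[np.sin(th),np.cos(th)]])
f=(abs(X-.474)<.06)&(abs(Y+.297)<.05)&(Z>.15)&(Z<.26)
q=(w[f]-[.4738,-.297,0]);q[:,:2]=q[:,:2]@Rz
for z0 in np.arange(.15,.24,.01):
    s=(q[:,2]>=z0)&(q[:,2]<z0+.01)
    a=q[s]
    if len(a)>3:print(round(z0,2),s.sum(),"x pct",np.percentile(a[:,0],[5,25,50]).round(4),"y",np.percentile(a[:,1],[2,98]).round(4))
S=12
u0,v0=map(int,proj(c,[.474,-.297,.18]));u0-=28;v0-=22
o=cv2.resize(im[v0:v0+48,u0:u0+50],None,fx=S,fy=S,interpolation=cv2.INTER_CUBIC)[...,::-1].copy()
cv2.imwrite("pics/z6.png",o)
E
```

```text
t 6.5 pos [ 0.4747 -0.2982  0.2077] shift mm [ -1.38   0.5  -17.25] rot deg [ 0.05 -0.04 -0.08] F [-0.76 -0.09 -0.88] grip 0.0447
0.15 5 x pct [-0.0132 -0.0131 -0.0128] y [0.0024 0.0211]
0.16 78 x pct [-0.015  -0.0141 -0.0104] y [-0.0217  0.0218]
0.17 66 x pct [-0.0148 -0.0127 -0.0073] y [-0.021   0.0219]
0.18 41 x pct [-0.0139 -0.0129 -0.0082] y [-0.0226  0.0223]
0.19 43 x pct [-0.0144 -0.013  -0.0092] y [-0.0229  0.0226]
0.2 23 x pct [-0.0148 -0.0143 -0.0139] y [-0.0224  0.0225]
0.21 61 x pct [-0.015  -0.0141 -0.0135] y [-0.0291  0.0311]
0.22 213 x pct [-0.0143 -0.0104 -0.0051] y [-0.0316  0.0349]
0.23 51 x pct [-0.0125 -0.0091 -0.0058] y [-0.0346  0.0358]
```

View pics/z6.png

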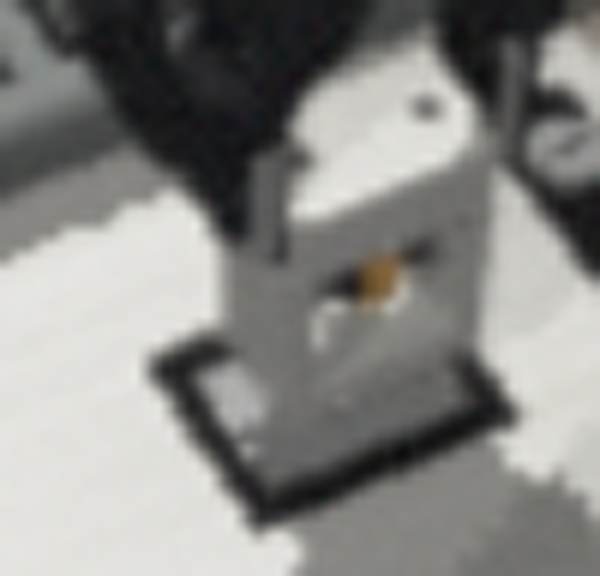

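It's now centred to within about 0.5 mm, with the nose just over the flap. I'll feed it down.

Call:
arm_command --pt "30 0 0 4 0 0 0" --pt "30 0 0 8 0 0 0" --pt "30 0 0 12 0 0 0" --pt "30 0 0 16 0 0 0" --pt "30 0 0 20 0 0 0"

```text
time: 7.05
ee_pos: [0.4759, -0.2983, 0.1896]
orientation: [-0.209, 3.132, -0.0]
ft_force: [-0.9, 3.7, 7.4]
grip_width: 0.0448
```

Call:
arm_command --pt "30 0 0 4 0 0 0" --pt "30 0 0 8 0 0 0" --pt "30 0 0 12 0 0 0" --pt "30 0 0 16 0 0 0" --pt "30 0 0 20 0 0 0"

```text
time: 7.55
ee_pos: [0.4752, -0.2983, 0.1683]
orientation: [-0.209, 3.134, -0.0]
ft_force: [0.8, 0.5, 0.9]
grip_width: 0.0444
```

```bash
python3 go.py .4745 -.298 .15 7.7;python3 - <<'E'
from h import *
c="scene"; im,d=r.camera(c);w=cloud(c,d)
X,Y,Z=w[...,0],w[...,1],w[...,2]
th=np.radians(7.7);Rz=np.array([[np.cos(th),-np.sin(th)],[np.sin(th),np.cos(th)]])
f=(abs(X-.474)<.06)&(abs(Y+.297)<.05)&(Z>.15)&(Z<.26)
q=(w-[.4738,-.297,0]);q[...,:2]=q[...,:2]@Rz
for sg in(1,-1):
    m=(abs(q[...,0])<.014)&(q[...,1]*sg>.025)&(q[...,1]*sg<.04)&(q[...,2]>.147)&(q[...,2]<.2);print(sg,m.sum(),np.sort(q[...,2][m])[:12].round(3))
p=w[(abs(q[...,0])<.02)&(abs(q[...,1])<.02)&(im.min(-1)>120)&(q[...,2]>.15)];print("top",len(p),np.median(p,0))
S=12
u0,v0=map(int,proj(c,[.474,-.297,.17]));u0-=28;v0-=24
o=cv2.resize(im[v0:v0+48,u0:u0+50],None,fx=S,fy=S,interpolation=cv2.INTER_CUBIC)[...,::-1].copy()
cv2.imwrite("pics/z7.png",o)
E
```

```text
t 7.55 pos [ 0.4752 -0.2983  0.1683] shift mm [ 0.67  0.37 18.32] rot deg [-0.01  0.03 -0.06] F [0.8  0.53 0.94] grip 0.0444
1 38 [0.175 0.178 0.178 0.178 0.18  0.181 0.181 0.181 0.183 0.183 0.184 0.185]
-1 14 [0.179 0.179 0.182 0.184 0.186 0.189 0.191 0.193 0.193 0.194 0.196 0.198]
top 203 [ 0.47023005 -0.29774824  0.18893009]
```

View pics/z7.png

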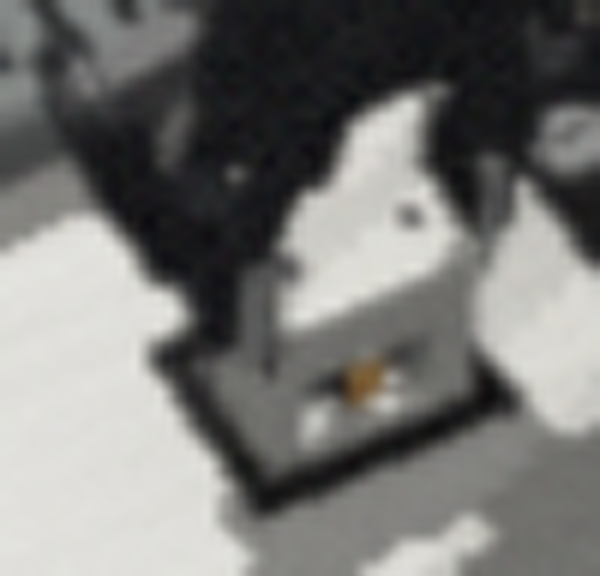

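The nose is inside the port and the carrier hasn't slipped. The fingertips are about 6 mm above the TCP, at z≈0.174, so I can go down about 24 mm more.

Call:
arm_command --pt "30 0 0 4 0 0 0" --pt "30 0 0 8 0 0 0" --pt "30 0 0 12 0 0 0" --pt "30 0 0 16 0 0 0" --pt "30 0 0 18 0 0 0"

```text
time: 8.1
ee_pos: [0.4762, -0.2983, 0.1509]
orientation: [-0.209, 3.132, 0.001]
ft_force: [2.2, 2.6, 6.4]
grip_width: 0.0446
```

Call:
arm_command --pt "30 0 0 2 0 0 0" --pt "30 0 0 4 0 0 0" --pt "30 0 0 6 0 0 0" --pt "30 0 0 6 0 0 0" --pt "30 0 0 6 0 0 0"

```text
time: 8.6
ee_pos: [0.4768, -0.2982, 0.1457]
orientation: [-0.209, 3.13, 0.001]
ft_force: [2.0, 3.8, 5.9]
grip_width: 0.0445
```

```bash
cat > chk.py <<'E'
from h import *
import sys
c="scene"; im,d=r.camera(c);w=cloud(c,d)
th=np.radians(7.7);Rz=np.array([[np.cos(th),-np.sin(th)],[np.sin(th),np.cos(th)]])
q=(w-[.4738,-.297,0]);q[...,:2]=q[...,:2]@Rz
for sg in(1,-1):
    m=(abs(q[...,0])<.014)&(q[...,1]*sg>.027)&(q[...,1]*sg<.04)&(q[...,2]>.145)&(q[...,2]<.2);print(sg,m.sum(),np.sort(q[...,2][m])[:12].round(3))
p=q[(abs(q[...,0])<.02)&(abs(q[...,1])<.02)&(im.min(-1)>110)&(q[...,2]>.1)];print("top",len(p),np.median(p,0).round(4) if len(p) else "")
S=12
u0,v0=map(int,proj(c,[.474,-.297,.16]));u0-=28;v0-=24
o=cv2.resize(im[v0:v0+48,u0:u0+50],None,fx=S,fy=S,interpolation=cv2.INTER_CUBIC)[...,::-1].copy()
cv2.imwrite(f"pics/{sys.argv[1]}.png",o)
E
python3 go.py .4745 -.298 .142 7.7; python3 chk.py z8
```

```text
t 8.6 pos [ 0.4768 -0.2982  0.1457] shift mm [2.28 0.47 3.69] rot deg [ 0.    0.25 -0.05] F [1.98 3.78 5.93] grip 0.0445
1 66 [0.146 0.146 0.15  0.151 0.153 0.156 0.156 0.157 0.158 0.158 0.16  0.162]
-1 26 [0.154 0.156 0.161 0.161 0.162 0.164 0.168 0.168 0.17  0.172 0.173 0.176]
top 203 [-3.700e-03 -1.000e-04  1.662e-01]
```

View pics/z8.png

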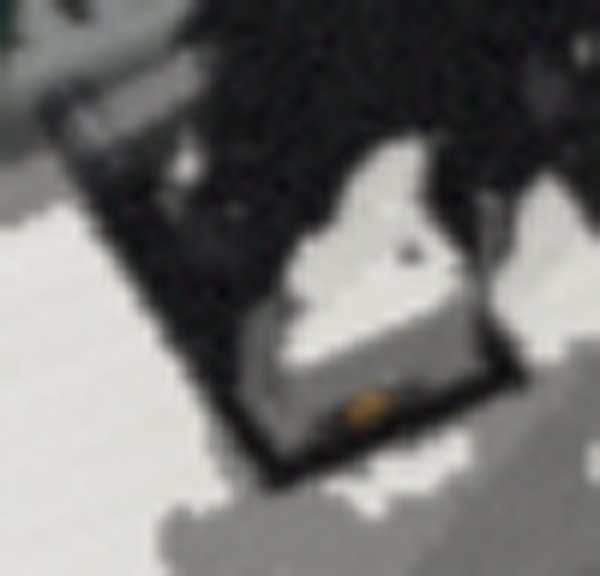

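Call:
arm_command --pt "30 0 0 1 0 0 0" --pt "30 0 0 2 0 0 0" --pt "30 0 0 2 0 0 0" --pt "75 0 0 2 0 0 0" --pt "75 0 0 2 0 0 0"

```text
time: 9.15
ee_pos: [0.4744, -0.2985, 0.1418]
orientation: [0.209, -3.133, 0.001]
ft_force: [-0.3, -0.1, -0.4]
grip_width: 0.064
```

Call:
arm_command --pt "75 0 0 0 0 0 0" --pt "75 0 0 -5 0 0 0" --pt "75 0 0 -15 0 0 0" --pt "75 0 0 -28 0 0 0" --pt "75 0 0 -40 0 0 0"

```text
time: 9.65
ee_pos: [0.4753, -0.2987, 0.184]
orientation: [-0.209, 3.134, -0.002]
ft_force: [-0.3, 0.1, -0.1]
grip_width: 0.0641
```

Call:
arm_command --pt "0 0 0 0 0 0 0" --pt "0 0 0 0 0 0 0" --pt "0 0 0 0 0 0 0" --pt "0 0 0 0 0 0 0" --pt "0 0 0 0 0 0 0"

```text
time: 10.15
ee_pos: [0.4746, -0.2981, 0.1817]
orientation: [0.209, -3.134, -0.001]
ft_force: [0.6, 1.2, 0.6]
grip_width: 0.0
```

```bash
python3 go.py .4745 -.298 .17 7.7; python3 chk.py z9
```

```text
t 10.15 pos [ 0.4746 -0.2981  0.1817] shift mm [ 0.1   0.08 11.72] rot deg [ 0.05 -0.05 -0.07] F [0.61 1.17 0.6 ] grip 0.0
1 3 [0.145 0.146 0.146]
-1 1 [0.145]
top 221 [-0.0036  0.0033  0.1655]
```

View pics/z9.png

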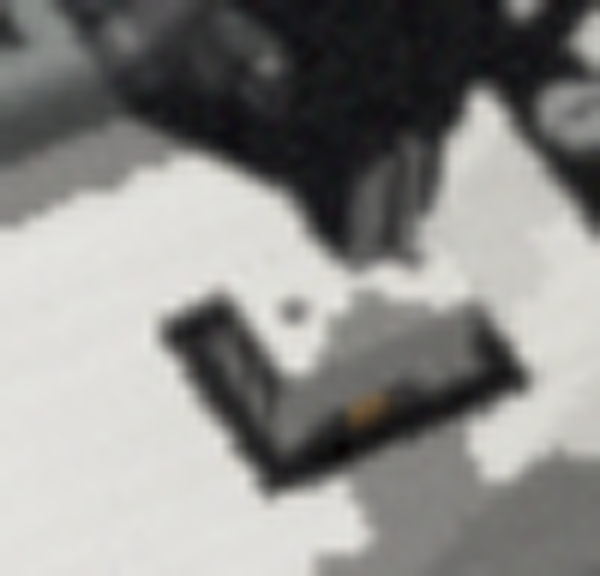

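The carrier is held with its top at about 0.165, and the closed fingertips are just above the middle of it. I'll push coarsely to just short of the stop range, watching the force.

Call:
arm_command --pt "0 -1 0 4 0 0 0" --pt "0 -1 0 9 0 0 0" --pt "0 -1 0 13 0 0 0" --pt "0 -1 0 17 0 0 0" --pt "0 -1 0 21 0 0 0"

```text
time: 10.7
ee_pos: [0.4762, -0.2987, 0.1619]
orientation: [-0.209, 3.134, -0.002]
ft_force: [-2.5, -0.1, 8.6]
grip_width: 0.0
```

Call:
arm_command --pt "0 0 0 2 0 0 0" --pt "0 0 0 4 0 0 0" --pt "0 0 0 6 0 0 0" --pt "0 0 0 8 0 0 0" --pt "0 0 0 10 0 0 0"

```text
time: 11.2
ee_pos: [0.4765, -0.2993, 0.1531]
orientation: [-0.209, 3.133, -0.004]
ft_force: [-2.0, 0.5, 8.6]
grip_width: 0.0
```

Call:
arm_command --pt "0 0 0 2 0 0 0" --pt "0 0 0 4 0 0 0" --pt "0 0 0 6 0 0 0" --pt "0 0 0 8 0 0 0" --pt "0 0 0 10 0 0 0"

```text
time: 11.7
ee_pos: [0.4765, -0.2993, 0.143]
orientation: [-0.209, 3.134, -0.004]
ft_force: [-2.8, 0.6, 7.8]
grip_width: -0.0002
```

```bash
python3 go.py .4755 -.298 .123 7.7; python3 chk.py z10
```

```text
t 11.7 pos [ 0.4765 -0.2993  0.143 ] shift mm [ 0.79  1.47 20.03] rot deg [-0.16  0.05 -0.08] F [-2.82  0.57  7.79] grip -0.0002
1 7 [0.145 0.145 0.147 0.192 0.194 0.197 0.198]
-1 9 [0.145 0.147 0.188 0.192 0.194 0.194 0.195 0.198 0.199]
top 135 [-0.007   0.0097  0.1452]
```

View pics/z10.png

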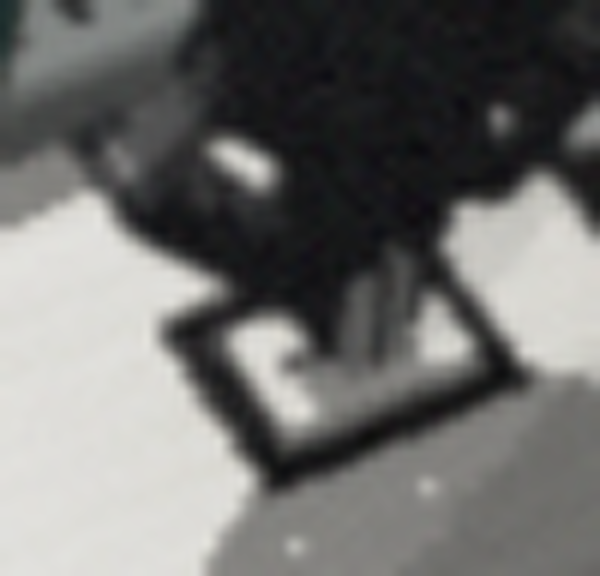

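The carrier top is about level with the bezel and the drag is about 8 N. I'll push on 17 mm in decreasing steps.

Call:
arm_command --pt "0 0 0 2 0 0 0" --pt "0 0 0 4 0 0 0" --pt "0 0 0 6 0 0 0" --pt "0 0 0 8 0 0 0" --pt "0 0 0 10 0 0 0"

```text
time: 12.25
ee_pos: [0.4766, -0.2993, 0.133]
orientation: [-0.209, 3.133, -0.004]
ft_force: [-2.4, -0.4, 7.5]
grip_width: -0.0002
```

Call:
arm_command --pt "0 0 0 1 0 0 0" --pt "0 0 0 2 0 0 0" --pt "0 0 0 3 0 0 0" --pt "0 0 0 4 0 0 0" --pt "0 0 0 5 0 0 0"

```text
time: 12.75
ee_pos: [0.4766, -0.2993, 0.1279]
orientation: [-0.209, 3.133, -0.004]
ft_force: [-2.0, -0.5, 7.3]
grip_width: -0.0
```

Call:
arm_command --pt "0 0 0 0.5 0 0 0" --pt "0 0 0 1 0 0 0" --pt "0 0 0 1.5 0 0 0" --pt "0 0 0 2 0 0 0" --pt "0 0 0 2 0 0 0"

```text
time: 13.25
ee_pos: [0.4766, -0.2992, 0.1257]
orientation: [-0.209, 3.133, -0.004]
ft_force: [-1.4, 0.2, 5.9]
grip_width: -0.0002
```

Call:
arm_command --pt "0 0 0 0.4 0 0 0" --pt "0 0 0 0.8 0 0 0" --pt "0 0 0 1.2 0 0 0" --pt "0 0 0 1.6 0 0 0" --pt "0 0 0 2 0 0 0"

```text
time: 13.75
ee_pos: [0.4766, -0.2993, 0.1239]
orientation: [-0.209, 3.133, -0.004]
ft_force: [-2.5, 0.3, 7.8]
grip_width: 0.0001
```

Call:
arm_command --pt "0 0 0 0.2 0 0 0" --pt "0 0 0 0.4 0 0 0" --pt "0 0 0 0.6 0 0 0" --pt "0 0 0 0.8 0 0 0" --pt "0 0 0 1 0 0 0"

```text
time: 14.25
ee_pos: [0.4768, -0.2993, 0.1229]
orientation: [-0.209, 3.133, -0.004]
ft_force: [-2.1, 0.3, 7.6]
grip_width: 0.0001
```

Call:
arm_command --pt "0 0 0 0.2 0 0 0" --pt "0 0 0 0.4 0 0 0" --pt "0 0 0 0.6 0 0 0" --pt "0 0 0 0.8 0 0 0" --pt "0 0 0 1 0 0 0"

```text
time: 14.75
ee_pos: [0.4769, -0.2993, 0.1222]
orientation: [-0.209, 3.133, -0.004]
ft_force: [-2.1, 0.1, 8.3]
grip_width: 0.0001
```

One at a time now.

Call:
arm_command --pt "0 0 0 0.2 0 0 0" --pt "0 0 0 0.4 0 0 0" --pt "0 0 0 0.6 0 0 0" --pt "0 0 0 0.8 0 0 0" --pt "0 0 0 1 0 0 0"

```text
time: 15.25
ee_pos: [0.4769, -0.2993, 0.1211]
orientation: [-0.209, 3.133, -0.004]
ft_force: [-1.6, 0.3, 7.4]
grip_width: 0.0004
```

Call:
arm_command --pt "0 0 0 0.2 0 0 0" --pt "0 0 0 0.4 0 0 0" --pt "0 0 0 0.6 0 0 0" --pt "0 0 0 0.8 0 0 0" --pt "0 0 0 1 0 0 0"

```text
time: 15.75
ee_pos: [0.477, -0.2992, 0.12]
orientation: [-0.209, 3.133, -0.004]
ft_force: [-1.9, -0.1, 7.8]
grip_width: 0.0002
```

Call:
arm_command --pt "0 0 0 0.2 0 0 0" --pt "0 0 0 0.4 0 0 0" --pt "0 0 0 0.6 0 0 0" --pt "0 0 0 0.8 0 0 0" --pt "0 0 0 1 0 0 0"

```text
time: 16.25
ee_pos: [0.4769, -0.2992, 0.1189]
orientation: [-0.209, 3.133, -0.004]
ft_force: [-1.2, -1.0, 6.6]
grip_width: 0.0001
```

Call:
arm_command --pt "0 0 0 0.2 0 0 0" --pt "0 0 0 0.4 0 0 0" --pt "0 0 0 0.6 0 0 0" --pt "0 0 0 0.8 0 0 0" --pt "0 0 0 1 0 0 0"

```text
time: 16.75
ee_pos: [0.4769, -0.2992, 0.1179]
orientation: [-0.209, 3.133, -0.004]
ft_force: [-2.2, 0.1, 6.9]
grip_width: 0.0003
```

Call:
arm_command --pt "0 0 0 0.2 0 0 0" --pt "0 0 0 0.4 0 0 0" --pt "0 0 0 0.6 0 0 0" --pt "0 0 0 0.8 0 0 0" --pt "0 0 0 1 0 0 0"

```text
time: 17.25
ee_pos: [0.4769, -0.2992, 0.1169]
orientation: [-0.209, 3.133, -0.004]
ft_force: [-0.6, -0.1, 7.3]
grip_width: -0.0001
```

Call:
arm_command --pt "0 0 0 0.2 0 0 0" --pt "0 0 0 0.4 0 0 0" --pt "0 0 0 0.6 0 0 0" --pt "0 0 0 0.8 0 0 0" --pt "0 0 0 1 0 0 0"

```text
time: 17.75
ee_pos: [0.4769, -0.2993, 0.116]
orientation: [-0.209, 3.133, -0.004]
ft_force: [-1.0, 0.9, 8.2]
grip_width: -0.0003
```

Call:
arm_command --pt "0 0 0 0.2 0 0 0" --pt "0 0 0 0.4 0 0 0" --pt "0 0 0 0.6 0 0 0" --pt "0 0 0 0.8 0 0 0" --pt "0 0 0 1 0 0 0"

```text
time: 18.25
ee_pos: [0.4769, -0.2992, 0.115]
orientation: [-0.209, 3.133, -0.004]
ft_force: [-2.2, 0.1, 8.1]
grip_width: 0.0003
```

Call:
arm_command --pt "0 0 0 0.2 0 0 0" --pt "0 0 0 0.4 0 0 0" --pt "0 0 0 0.6 0 0 0" --pt "0 0 0 0.8 0 0 0" --pt "0 0 0 1 0 0 0"

```text
time: 18.75
ee_pos: [0.4769, -0.2993, 0.114]
orientation: [-0.209, 3.133, -0.004]
ft_force: [-1.5, 0.5, 7.0]
grip_width: 0.0001
```

Call:
arm_command --pt "0 0 0 0.2 0 0 0" --pt "0 0 0 0.4 0 0 0" --pt "0 0 0 0.6 0 0 0" --pt "0 0 0 0.8 0 0 0" --pt "0 0 0 1 0 0 0"

```text
time: 19.25
ee_pos: [0.4769, -0.2992, 0.113]
orientation: [-0.209, 3.133, -0.004]
ft_force: [-1.5, -0.1, 7.1]
grip_width: -0.0002
```

Call:
arm_command --pt "0 0 0 0.2 0 0 0" --pt "0 0 0 0.4 0 0 0" --pt "0 0 0 0.6 0 0 0" --pt "0 0 0 0.8 0 0 0" --pt "0 0 0 1 0 0 0"

```text
time: 19.75
ee_pos: [0.4769, -0.2992, 0.112]
orientation: [-0.209, 3.133, -0.004]
ft_force: [-1.9, 0.6, 7.1]
grip_width: -0.0003
```

Call:
arm_command --pt "0 0 0 0.2 0 0 0" --pt "0 0 0 0.4 0 0 0" --pt "0 0 0 0.6 0 0 0" --pt "0 0 0 0.8 0 0 0" --pt "0 0 0 1 0 0 0"

```text
time: 20.25
ee_pos: [0.4769, -0.2992, 0.1115]
orientation: [-0.209, 3.133, -0.004]
ft_force: [-2.6, 0.9, 10.6]
grip_width: 0.0002
```

The force has jumped by 3.4 N and the tool has lagged. I'll confirm with a 0.4 mm step.

Call:
arm_command --pt "0 0 0 0.1 0 0 0" --pt "0 0 0 0.2 0 0 0" --pt "0 0 0 0.3 0 0 0" --pt "0 0 0 0.4 0 0 0" --pt "0 0 0 0.4 0 0 0"

```text
time: 20.75
ee_pos: [0.4769, -0.2993, 0.1114]
orientation: [-0.209, 3.133, -0.004]
ft_force: [-2.4, 1.5, 12.8]
grip_width: -0.0003
```

Call:
arm_command --pt "0 0 0 0.1 0 0 0" --pt "0 0 0 0.2 0 0 0" --pt "0 0 0 0.2 0 0 0" --pt "0 0 0 0.2 0 0 0" --pt "0 0 0 0.2 0 0 0"

```text
time: 21.25
ee_pos: [0.4769, -0.2992, 0.1114]
orientation: [-0.209, 3.133, -0.004]
ft_force: [-2.8, 0.3, 12.4]
grip_width: -0.0001
```

Call:
arm_command --pt "0 0 0 0.1 0 0 0" --pt "0 0 0 0.2 0 0 0" --pt "0 0 0 0.3 0 0 0" --pt "0 0 0 0.4 0 0 0" --pt "0 0 0 0.4 0 0 0"

```text
time: 21.75
ee_pos: [0.477, -0.2993, 0.1112]
orientation: [-0.209, 3.133, -0.004]
ft_force: [-3.5, 1.9, 14.0]
grip_width: 0.0001
```

It's firmly on the stop, about 6.5 N over the drag. I'll withdraw straight up with the fingers shut.

Call:
arm_command --pt "0 0 0 -2 0 0 0" --pt "0 0 0 -5 0 0 0" --pt "0 0 0 -10 0 0 0" --pt "0 0 0 -15 0 0 0" --pt "0 0 0 -20 0 0 0"

```text
time: 22.25
ee_pos: [0.4755, -0.2977, 0.1283]
orientation: [0.209, -3.133, -0.002]
ft_force: [-1.1, -0.1, -0.4]
grip_width: -0.0001
```

Call:
arm_command --pt "0 0 0 -6 0 0 0" --pt "0 0 0 -12 0 0 0" --pt "0 0 0 -25 0 0 0" --pt "0 0 0 -45 0 0 0" --pt "0 0 0 -65 0 0 0"

```text
time: 22.75
ee_pos: [0.4762, -0.2983, 0.1949]
orientation: [-0.209, 3.134, -0.001]
ft_force: [0.0, 0.0, 0.4]
grip_width: 0.0
```

Call:
arm_command --pt "0 30 40 -10 0 0 0" --pt "0 50 80 -20 0 0 0" --pt "0 50 120 -20 0 0 0" --pt "0 50 150 -20 0 0 0" --pt "0 50 150 -20 0 0 0"

```text
time: 23.25
ee_pos: [0.4056, -0.1534, 0.2144]
orientation: [-0.214, 3.133, 0.001]
ft_force: [-0.3, -0.8, -0.2]
grip_width: -0.0
```

```bash
python3 go.py .476 -.298 .123 7.7; python3 chk.py z11; python3 - <<'E'
from h import *
im,d=r.camera("scene");cv2.imwrite("pics/full.png",im[...,::-1])
im,d=r.camera("top");cv2.imwrite("pics/fullt.png",im[...,::-1])
E
```

```text
t 23.25 pos [ 0.4056 -0.1534  0.2144] shift mm [ -50.   -152.86   91.42] rot deg [0.02 0.06 0.12] F [-0.28 -0.82 -0.24] grip -0.0
1 5 [0.145 0.146 0.146 0.146 0.146]
-1 2 [0.145 0.145]
top 157 [0.0002 0.0005 0.1411]
```

View pics/z11.png

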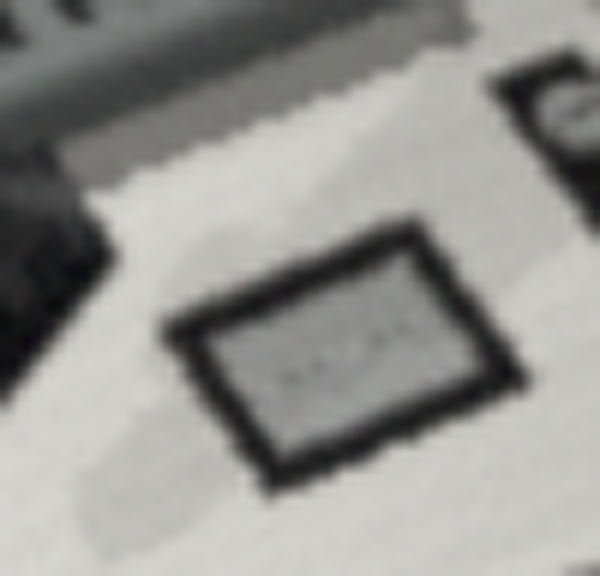

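View pics/full.png

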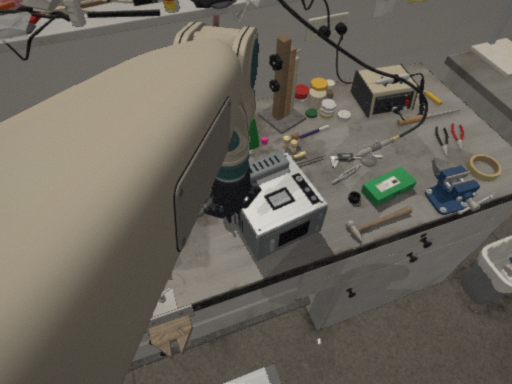

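The flap is shut and level at z≈0.141 (crop (345,355)). I'll check the stand and bystanders from the top camera.

View pics/fullt.png

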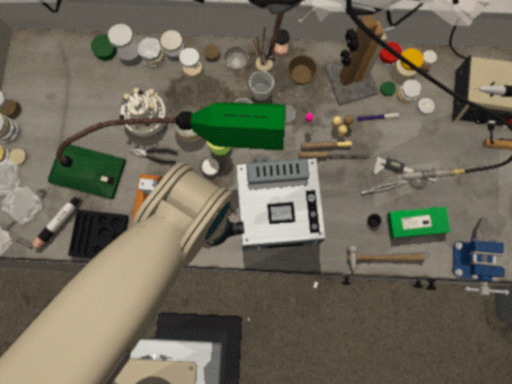

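The flap is shut and the tool is free. The arm hides the stand here, but the post-lift picture showed the disc carrier upright in its pocket, and nothing has been near it since. I'll hand in.

```bash
python3 -c "
from station import r
print(r.hand_in());s=r.state();print(s['time'],s['ft_force'])"
```

```text
the job is handed in; nothing more can be done
None
the job is handed in; nothing more can be done
```

I loaded the ring carrier, drew the fingers out, and the flap closed over it. The job was handed in at about 23 s and no verdict was reported.

- **Loading:** I lifted the ring carrier from the stand's front pocket and fed it nose down through the flap. I let go with its top about 20 mm above the bezel and pushed it on with closed fingertips.
- **Depth stop:** drag was a steady 7–8 N. The push rose to 14 N while the carrier stalled with its top about 32 mm below the bezel. That puts about 6–7 N on the stop; I can't read the stop contact itself.
- **Last checks:** after I withdrew the fingers, the flap looked level and shut at z ≈ 0.141 m, and the force on the free tool was near zero.
- **Not rechecked:** the arm hid the stand and part of the bench in the last pictures. The disc carrier was last seen upright in its pocket just after the lift. I did not measure it or the loupe, tin and pliers again, but the arm stayed well clear of all of them after that.
- **Disagreement:** the camera and the arm's own position reading differed by about 1–2 mm. I lined up on the camera, and the carrier went in without jamming.

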